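# Hang the sensor arm on its jig post and hold it against the sprung stop

### The job

Pick up the loose aluminium sensor arm and hang its round eye over the jig's post, right down on the base plate; then swing the arm's free end against the black pad of the sprung stop and press the pad about half of its travel in (roughly 12 N), so that the green part of the indicator pin is level with the back of the stop's housing. Finish like that, holding the arm steadily against the stop so that I can fasten it: do not let go or back off. Press with the arm between you and the pad, never run the stop to its end, and leave the gauge, pliers and tape roll alone.

Things in the scene. Friction and masses are not known exactly. Their poses are not given: they have to be found in the camera images.
- sensor_arm: Loose bare-aluminium bar, 16 mm thick, lying flat, about 0.17 kg (varies). Its x axis runs along the bar from the eye to the free end, z up; the origin is on the underside near the centre of mass. The bar is 22 mm wide and ends at x = +91 mm; the eye is a ring of 40 mm outer diameter centred at x = -75 mm with a 17 mm through hole. Best gripped across the 22 mm width at the origin; two dark bolt-hole marks lie near the free end.
- eye (a point): Centre of the sensor arm's eye hole, at the underside (x = -75 mm in the arm's frame).
- jig: Fixed grey jig on the console, at a different place and yaw each time. Base plate 12 mm thick, reaching from x = -70 to +80 mm and y = -130 to +130 mm in its own frame, origin on the console surface; its -x side faces the robot. Steel post at x = -10, y = +85 mm. Aluminium stop housing, 28 mm (x) by 48 mm (y), from x = +24 to +52 mm, centred at y = -55 mm, its top 46 mm above the console. A low 20 mm rail (x = +38 to +52, y = -25 to +65 mm) stands beside it.
- post (a point): Foot of the jig's upright post, on top of the base plate (12 mm above the console); axes as the jig's. The post is 12 mm in diameter, 32 mm tall from here, tapering over its last 10 mm to a 5 mm tip, with a flat 24 mm collar 1 mm high round its foot.
- pad_face (a point): Centre of the front (-x) face of the stop's black pad, which moves with the pad. The pad is 32 mm wide along the jig's y, 18 mm high (about 13.5 to 31.5 mm above the console) and 8 mm thick; unpressed it stands at jig x = -11.5, y = -55 mm. It is pushed along the jig's +x. With the arm hung on the post and the pad at half travel the arm lies parallel to the jig's y axis, free end towards -y.
- stop (a joint): How far the stop's pad is pressed in, m: 0 free, 0.025 end of travel. A spring pushes back with 2 N at the start plus 0.8 N per mm (12 N at 0.0125). An indicator pin comes out of the back of the housing by the same distance: its first 8 mm are white, the next 9 mm green, then red; so the green is level with the housing's back from 0.008 to 0.017.
- tyre_gauge: Bystander: round dial tyre gauge with a pale stem, 71x126x26 mm, loose; origin under its centre.
- weight_pliers: Bystander: red-handled pliers, 65x162x18 mm, loose; origin under its centre.
- tape_roll: Bystander: yellow tape roll, 94 mm across, 19 mm high, loose; origin under its centre.

How it is judged (in metres and radians):
On the way:
1. the arm's eye is down over the post, the arm flat on the base plate (horizontal distance between eye and post below 0.005 m and z of eye in the frame of post between -0.004 and 0.005 m and angle between sensor_arm's own z axis and vertical below 0.12 rad), for 0.2 s.
At the end, for the whole second after the job is handed in: The eye is over the post (within 5 mm), the arm flat and within 5 mm of the base plate, and still; the fingers hold or push it (over 2 N) so that it presses the stop's pad 7.5 to 17.5 mm in (8 to 16 N); the fingers themselves do not press on the pad (all of step 1 and value of joint stop between 0.0075 and 0.0175 m and contact force between sensor_arm and stop above 5 N and contact force between the fingers and stop below 1 N and contact force between the fingers and sensor_arm above 2 N and linear speed of sensor_arm below 0.02 m/s); the arm keeps its last pose, push and grip.
It fails at once if the stop is run to its end (pressed in more than 22 mm) (value of joint stop above 0.022 m).
It fails at once if bystander moved: tyre gauge by more than 25 mm (distance of tyre_gauge from where it was at the start of the episode above 0.025 m).
It fails at once if bystander moved: weight pliers by more than 25 mm (distance of weight_pliers from where it was at the start of the episode above 0.025 m).
It fails at once if bystander moved: tape roll by more than 25 mm (distance of tape_roll from where it was at the start of the episode above 0.025 m).
It also fails if it takes over 67 s, if anything falls off the work surface, if the arm or the gripper's body presses on something with over 40 N, if the wrist force passes 120 N, or if a joint passes its speed limit or range.

### The arm

A 6-joint arm with a two-finger parallel gripper is mounted at the origin on a cart in front of the work surface, level with it; the furniture and walls round the work are solid. World frame = base frame: x ahead of the robot, y to its left, z up, the work surface at z = 0. Lengths are in mm, angles in degrees, forces in N, time in s.
With the tool pointing down it reaches from about 300 to 850 mm from the base axis. Payload 4.2 kg.
Tool frame: the origin (TCP) lies at the very end of the fingers, on their centre line; the grasp point (between the pads) lies 19 mm behind it (env.grasp_offset is the distance from the TCP to the grasp point, in mm); z points along the fingers, y is the line along which they close (so a half turn about z gives the same grasp; the last joint's range is limited). The gripper opens to 91 mm and grips with 3 to 60 N. Pads are 32 mm wide; open, the fingers measure 118 mm over their backs; the gripper's body (76 mm by 178 mm) begins 60 mm behind the grasp point.
Start: joints at [70.417, 18.312, 89.639, -0, 72.044, -1.146], TCP at [181.862, 545.503, 175.576] pointing down, gripper open.
Joint ranges: [-177.97, 177.97], [-48.28, 115.42], [12.27, 149.76], [-77.06, 257.06], [2.81, 150.46], [-146.56, 146.56]. Speed limits (degrees/s): [147.25, 147.25, 180, 180, 180, 180].

### API

Orientations are given as [roll, pitch, yaw] about the fixed x, y, z axes, in that order (R = Rz(yaw) Ry(pitch) Rx(roll)).
In Python, from workcell import env gives the robot as it stands. The module is installed in compiled form; this text tells all that it offers.
- The arm moves only by the tool send_rows, never from a script. Its argument "motion" is a list of rows, each an object of numbers: "tx", "ty", "tz": the shift along the tool's x, y, z in units of 500 mm (1.0 is 500 mm); "rx", "ry", "rz": the turn, a rotation vector about the tool's x, y, z in units of 30 degrees (1.0 is 30 degrees); "gripper": the closure, from -1 (fully open) to 1 (shut). In form: [{"tx": .., "ty": .., "tz": .., "rx": .., "ry": .., "rz": .., "gripper": ..}, ...]. A call has 1 to 12 rows; each row shifts and turns the commanded pose from where the row before left it, along the tool's axes as they then stand; what a row does not reach is not made up. A row lasts 1/8 s, in which the tool goes at most 62.5 mm and 10.7 degrees, less where a joint would pass 70% of its speed; a pose out of reach is approached as far as the arm can. A call with a number of a shift or a turn outside -1 to 1 is refused whole. A call with a gripper value outside its range is refused whole. The fingers move at their own pace and stop on an object; "grip_force" is the grip in N (left out, the last holds). Time passes only in rows, so rows that do not move let the fingers close. It gives the time, the measured TCP pose, the force, the opening and the grip force at its end, in the units of the state.
- env.state(): the state, without advancing time (a new reading comes with each control period).
- env.grab_frame(name): name is "scene" or "side" or "wrist"; returns a dict with "frame" (384x512x3 uint8, red, green, blue), "vertical_fov" (degrees; the focal length in pixels is half the picture's height over the tangent of half this angle, whatever the lens; pixels are square), "cx", "cy" (the principal point, pixels), "rvec" (rotation vector, rad) and "tvec" (3), from world to camera coordinates, as OpenCV has them; the wrist camera has in their place "T_tool_cam" (4x4, takes a point from camera to tool coordinates, whose origin is the TCP and whose axes are the flange's). Camera axes: x right, y down, z forward; pixel columns grow to the right and rows downward; lengths in mm; the calibration is good to about 2 mm. The wrist camera is an equidistant fisheye: a pixel r from the principal point sees the ray r / f radians off the axis. A picture is of the moment at which its call begins: read the wrist's pose just before it. There is no depth.
- env.job_done(): hands the job in; it is judged then, once.
The state is a dict: "time_s": time; "qpos": joint angles; "qvel": joint speeds; "effort": joint torques, N m; "ee_pos": TCP position; "ee_rot": TCP orientation; "force": force on the tool from outside, world axes, zero at the start; "torque": the same for the moment, N m; "gripper_width": finger opening in mm; "gripper_force": force on a finger pad.
Only numpy, scipy, OpenCV 4.12 (cv2) and the standard library are available. Lean on these libraries where they do the work, as an engineer would, in place of code of your own. Each camera call takes 0.05 s, during which the arm holds its last target. There are 200 camera calls.

## Working session

There is one attempt and no reset: what is moved stays moved. The work goes in short steps, Python scripts to look and compute and a tool call to move; the robot and the scene stay as the last step left them, time stands still between calls to the robot, and variables do not carry over. Pictures are saved under pics/ and viewed, at most 10 in all, crops included, and the job is handed in when it is done.

Besides the shell and the picture viewer there is one more tool, called in YAML: its name, and indented under it one key for each argument. send_rows: Moves the arm, as the interface text tells. Shifts and turns lie within -1 to 1; 1 stands for 500 mm of shift or 30 degrees of turn. Its arguments: {"type":"object","properties":{"motion":{"type":"array"},"grip_force":{"type":"number"}},"required":["motion"]}

```bash
mkdir -p pics; python3 - <<'E'
from workcell import env
import cv2,json
s=env.state();print(s)
for n in("scene","side","wrist"):
    g=env.grab_frame(n);cv2.imwrite(f"pics/{n}0.png",cv2.cvtColor(g.pop("frame"),cv2.COLOR_RGB2BGR));print(n,g)
a=[cv2.imread(f"pics/{n}0.png") for n in("scene","side")]
E
```

```text
{'time_s': 0.0, 'qpos': array([ 7.04165416e+01,  1.83521111e+01,  8.97064947e+01, -2.61128808e-03,
        7.20443216e+01, -1.14553885e+00]), 'qvel': array([ 0.01312402,  0.04540341,  0.08438601, -0.10604518, -0.14526224,
        0.02518549]), 'effort': array([-5.16793280e-04, -4.12467170e+01, -2.31979591e+01,  7.27270078e-02,
        4.54407837e-02, -1.42550307e-04]), 'ee_pos': array([181.6763251 , 544.93447027, 174.71503946]), 'ee_rot': array([-1.79897044e+02,  4.24426349e-04,  1.61562888e+02]), 'force': array([ 0.13081567,  0.54301465, -0.50377255]), 'torque': array([-0.09101834, -0.03198704, -0.02740299]), 'gripper_force': 0.0, 'gripper_width': 91.44133646102897}
scene {'vertical_fov': 49.10754572536604, 'cx': 251.5783380405757, 'cy': 203.0064553587352, 'rvec': array([ 2.13803005, -1.25636807,  0.48294619]), 'tvec': array([-337.75940212,  343.20004603, 1320.02256635])}
side {'vertical_fov': 45.24281298778426, 'cx': 258.5899007286018, 'cy': 197.29688438544318, 'rvec': array([ 2.16699792, -0.46328783,  0.25503398]), 'tvec': array([-514.49452912,  119.25740634, 1656.76890236])}
wrist {'vertical_fov': 65.70646984690485, 'cx': 256.7671022574434, 'cy': 192.92398258763993, 'T_tool_cam': array([[ 3.62180295e-04, -9.72140151e-01, -2.34400077e-01,
         6.63288876e+01],
       [ 9.99999884e-01,  4.26458561e-04, -2.23537625e-04,
        -1.19833483e+00],
       [ 3.17271820e-04, -2.34399969e-01,  9.72140193e-01,
        -2.08130633e+02],
       [ 0.00000000e+00,  0.00000000e+00,  0.00000000e+00,
         1.00000000e+00]])}
```

View pics/scene0.png

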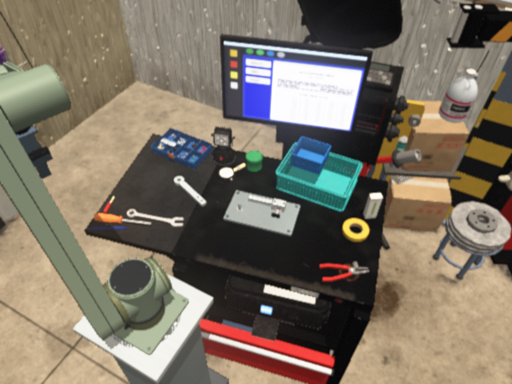

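View pics/wrist0.png

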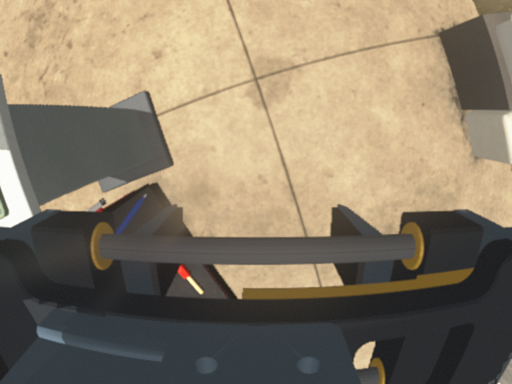

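View pics/side0.png

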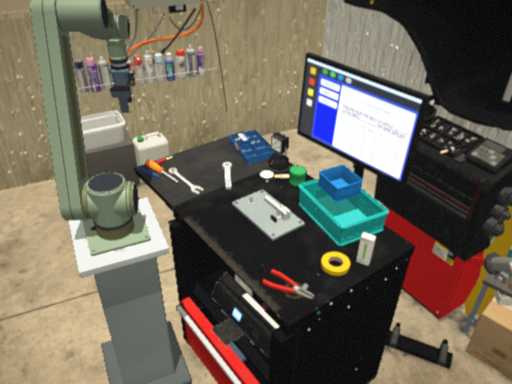

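The scene view shows the arm at about (190,191), the jig at (262,212), the gauge at (232,171), the pliers at (345,271) and the tape at (356,230). I'll zoom in on both cameras.

```bash
cat > h.py <<'E'
from workcell import env
import cv2,numpy as np
from scipy.spatial.transform import Rotation as Ro
def K(g):
    f=192/np.tan(np.radians(g["vertical_fov"]/2)); return f,np.array([[f,0,g["cx"]],[0,f,g["cy"]],[0,0,1]])
def ray(n,g,px,s=None):
    f,k=K(g); u,v=px[0]-g["cx"],px[1]-g["cy"]
    if n!="wrist":
        R=cv2.Rodrigues(g["rvec"])[0]; o=-R.T@g["tvec"]; d=R.T@np.array([u/f,v/f,1])
    else:
        r=np.hypot(u,v); t=r/f; d=np.array([np.sin(t)*u/r,np.sin(t)*v/r,np.cos(t)])
        T=g["T_tool_cam"];Rt=Ro.from_euler("xyz",s["ee_rot"],degrees=True).as_matrix()
        o=s["ee_pos"]+Rt@T[:3,3]; d=Rt@T[:3,:3]@d
    return o,d
def at(n,g,px,z,s=None):
    o,d=ray(n,g,px,s); return o+d*(z-o[2])/d[2]
def proj(n,g,P,s=None):
    P=np.atleast_2d(np.array(P,float))
    if n!="wrist": return cv2.projectPoints(P,g["rvec"],g["tvec"],K(g)[1],None)[0][:,0]
    T=g["T_tool_cam"];Rt=Ro.from_euler("xyz",s["ee_rot"],degrees=True).as_matrix()
    c=((P-s["ee_pos"])@Rt-T[:3,3])@T[:3,:3]; r=np.hypot(c[:,0],c[:,1]); th=np.arctan2(r,c[:,2])
    return np.c_[g["cx"],g["cy"]]+K(g)[0]*(th/r)[:,None]*c[:,:2]
def save(g,name): cv2.imwrite(name,cv2.cvtColor(g["frame"],cv2.COLOR_RGB2BGR))
E
python3 - <<'E'
from h import *
a=cv2.imread("pics/scene0.png")[160:245,165:305];b=cv2.imread("pics/side0.png")[150:245,210:330]
a=cv2.resize(a,None,fx=5,fy=5,interpolation=2)[:300+125];b=cv2.resize(b,None,fx=5,fy=5,interpolation=2)
cv2.imwrite("pics/ca.png",a);cv2.imwrite("pics/cb.png",b)
for n,L in(("scene",[(181,182),(203,203),(225,214),(293,231),(299,207),(237,192)]),("side",[(227,166),(229,185),(234,205),(272,235),(303,228),(262,193)])):
    g=env.grab_frame(n)
    for p in L: print(n,p,at(n,g,p,14).round())
E
```

```text
scene (181, 182) [515. 221.  14.]
scene (203, 203) [464.  83.  14.]
scene (225, 214) [458. -19.  14.]
scene (293, 231) [ 510. -275.   14.]
scene (299, 207) [ 625. -246.   14.]
scene (237, 192) [577.  -1.  14.]
side (227, 166) [518. 223.  14.]
side (229, 185) [473.  86.  14.]
side (234, 205) [441. -46.  14.]
side (272, 235) [ 498. -262.   14.]
side (303, 228) [ 617. -272.   14.]
side (262, 193) [572. -18.  14.]
```

View pics/ca.png

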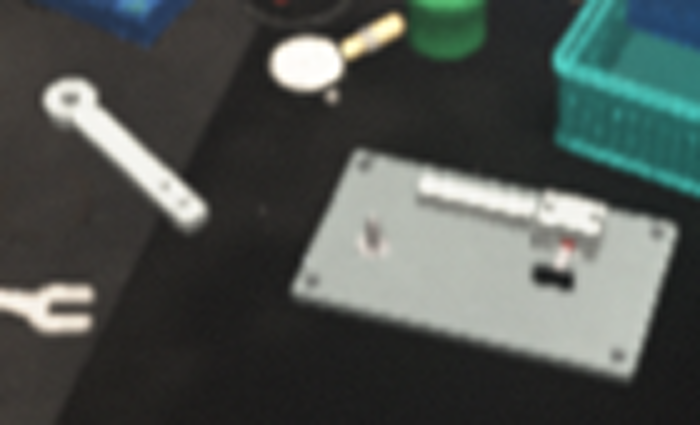

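View pics/cb.png

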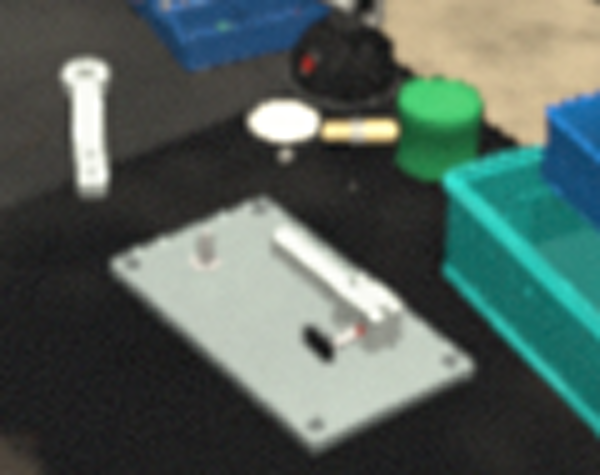

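The crops show the eye hole at scene (179,179), the free end at (203,201), all four plate corners, the post at (239,208) and the pad at (275,215). I'll fit the poses of the jig and arm from both views.

```bash
python3 - <<'E'
from h import *
from scipy.optimize import least_squares
G={n:env.grab_frame(n) for n in("scene","side")}
J=np.array([[80,130,12],[80,-130,12],[-70,-130,12],[-70,130,12],[-10,85,12]])
A=np.array([[-75,0,16],[91,0,16]])
c=lambda L,o:np.array(L)/5-.4+o
ob={"scene":([(358,150),(677,228),(632,378),(295,292),(372,248)],[(70,97),(192,212)],(165,160)),
"side":([(263,198),(472,362),(316,445),(113,265),(206,262)],[(86,72),(92,184)],(210,150))}
def W(p,M): return np.c_[M[:,:2]@np.array([[np.cos(p[2]),np.sin(p[2])],[-np.sin(p[2]),np.cos(p[2])]])+p[:2],M[:,2]]
for i,M,x0 in((0,J,[530,-140,0]),(1,A,[490,150,-2])):
    f=lambda p:np.concatenate([(proj(n,G[n],W(p,M))-c(ob[n][i],ob[n][2])).ravel() for n in G])
    r=least_squares(f,x0);print(r.x[:2].round(1),np.degrees(r.x[2]).round(1),r.fun.round(1)); print(W(r.x,M).round(0).tolist())
E
```

```text
[ 534.5 -134.6] 11.8 [-0.3  0.3  0.5 -0.3  0.2 -0.3 -0.6  0.   0.6 -0.1  0.1 -0.1  0.7  0.6
 -0.4 -0.3 -0.9 -0.7 -0.1  0.3]
[[586.0, 9.0, 12.0], [639.0, -246.0, 12.0], [492.0, -276.0, 12.0], [440.0, -22.0, 12.0], [507.0, -53.0, 12.0]]
[496.7 167.3] -109.9 [ 0.  -0.   0.5  0.5 -0.1 -0.3 -0.2 -0.8]
[[522.0, 238.0, 16.0], [466.0, 82.0, 16.0]]
```

send_rows:
  motion:
    - {"tx":-0.0837,"ty":-0.0518,"tz":0.005,"gripper":-1}
    - {"tx":-0.0837,"ty":-0.0518,"tz":0.005,"gripper":-1}
    - {"tx":-0.0837,"ty":-0.0518,"tz":0.005,"gripper":-0.2}
    - {"tx":-0.0837,"ty":-0.0518,"tz":0.005,"gripper":-0.2}
    - {"tx":-0.0837,"ty":-0.0518,"tz":0.005,"gripper":-0.2}
    - {"tx":-0.0837,"ty":-0.0518,"tz":0.005,"gripper":-0.2}
    - {"tx":-0.0837,"ty":-0.0518,"tz":0.005,"gripper":-0.2}
    - {"tx":-0.0837,"ty":-0.0518,"tz":0.005,"gripper":-0.2}
    - {"tx":-0.0837,"ty":-0.0518,"tz":0.005,"gripper":-0.2}
    - {"tx":-0.0837,"ty":-0.0518,"tz":0.005,"gripper":-0.2}
    - {"rz":0.34,"gripper":-0.2}
    - {"rz":0.34,"gripper":-0.2}

```text
invalid input at $.motion[0]: expected keys tx, ty, tz, rx, ry, rz, gripper
```

send_rows:
  motion:
    - {"rz":0.34,"gripper":-0.2}
    - {"rz":0.34,"gripper":-0.2}
    - {"rz":0.34,"gripper":-0.2}
    - {"rz":0.34,"gripper":-0.2}
    - {"rz":0.34,"gripper":-0.2}
    - {"rz":0.34,"gripper":-0.2}
    - {"rz":0.34,"gripper":-0.2}
    - {"gripper":-0.2}
    - {"gripper":-0.2}

```text
invalid input at $.motion[0]: expected keys tx, ty, tz, rx, ry, rz, gripper
```

```bash
python3 - <<'E'
from h import *
s=env.state();g=env.grab_frame("wrist");save(g,"pics/w1.png");print(s["time_s"],s["ee_pos"],s["ee_rot"],s["gripper_width"],s["qpos"])
print(proj("wrist",g,[[522,238,16],[497,167,16],[466,82,16]],s))
E
```

```text
0.35 [181.82195924 545.38799747 175.38998292] [-1.79983111e+02 -7.35928121e-04  1.61561924e+02] 91.47847313558059 [ 7.04161416e+01  1.83204074e+01  8.96538208e+01  4.18442289e-04
  7.20426724e+01 -1.14591154e+00]
[[163.10166252 390.92272625]
 [128.10314331 384.96398621]
 [ 90.00755126 376.04152683]]
```

View pics/w1.png

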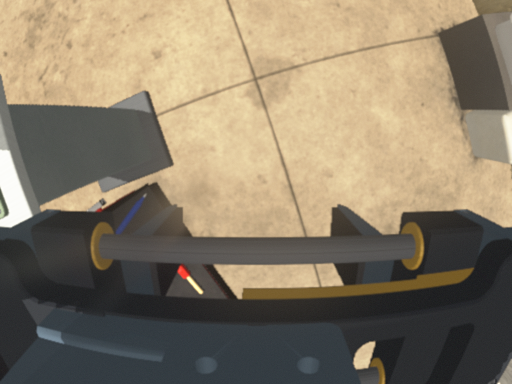

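All seven keys are required in every row. The picture is unchanged: floor and gripper only. Resending.

send_rows:
  motion:
    - {"tx":-0.0837,"ty":-0.0518,"tz":0.005,"rx":0,"ry":0,"rz":0,"gripper":-0.2}
    - {"tx":-0.0837,"ty":-0.0518,"tz":0.005,"rx":0,"ry":0,"rz":0,"gripper":-0.2}
    - {"tx":-0.0837,"ty":-0.0518,"tz":0.005,"rx":0,"ry":0,"rz":0,"gripper":-0.2}
    - {"tx":-0.0837,"ty":-0.0518,"tz":0.005,"rx":0,"ry":0,"rz":0,"gripper":-0.2}
    - {"tx":-0.0837,"ty":-0.0518,"tz":0.005,"rx":0,"ry":0,"rz":0,"gripper":-0.2}
    - {"tx":-0.0837,"ty":-0.0518,"tz":0.005,"rx":0,"ry":0,"rz":0,"gripper":-0.2}
    - {"tx":-0.0837,"ty":-0.0518,"tz":0.005,"rx":0,"ry":0,"rz":0,"gripper":-0.2}
    - {"tx":-0.0837,"ty":-0.0518,"tz":0.005,"rx":0,"ry":0,"rz":0,"gripper":-0.2}
    - {"tx":-0.0837,"ty":-0.0518,"tz":0.005,"rx":0,"ry":0,"rz":0,"gripper":-0.2}
    - {"tx":-0.0837,"ty":-0.0518,"tz":0.005,"rx":0,"ry":0,"rz":0,"gripper":-0.2}
    - {"tx":0,"ty":0,"tz":0,"rx":0,"ry":0,"rz":0.34,"gripper":-0.2}
    - {"tx":0,"ty":0,"tz":0,"rx":0,"ry":0,"rz":0.34,"gripper":-0.2}

```text
time_s: 1.9
ee_pos: [497.4, 166.7, 150.4]
ee_rot: [-180.0, -0.0, 140.7]
force: [-0.7, -0.2, 0.3]
gripper_width: 54.9
gripper_force: 0.0
```

send_rows:
  motion:
    - {"tx":0,"ty":0,"tz":0,"rx":0,"ry":0,"rz":0.34,"gripper":-0.2}
    - {"tx":0,"ty":0,"tz":0,"rx":0,"ry":0,"rz":0.34,"gripper":-0.2}
    - {"tx":0,"ty":0,"tz":0,"rx":0,"ry":0,"rz":0.34,"gripper":-0.2}
    - {"tx":0,"ty":0,"tz":0,"rx":0,"ry":0,"rz":0.34,"gripper":-0.2}
    - {"tx":0,"ty":0,"tz":0,"rx":0,"ry":0,"rz":0.34,"gripper":-0.2}
    - {"tx":0,"ty":0,"tz":0,"rx":0,"ry":0,"rz":0.34,"gripper":-0.2}
    - {"tx":0,"ty":0,"tz":0,"rx":0,"ry":0,"rz":0.34,"gripper":-0.2}
    - {"tx":0,"ty":0,"tz":0,"rx":0,"ry":0,"rz":0,"gripper":-0.2}
    - {"tx":0,"ty":0,"tz":0,"rx":0,"ry":0,"rz":0,"gripper":-0.2}

```text
time_s: 3.02
ee_pos: [497.0, 167.4, 150.6]
ee_rot: [180.0, -0.0, 69.9]
force: [0.1, 0.4, -0.2]
gripper_width: 54.4
gripper_force: 0.0
```

```bash
python3 - <<'E'
from h import *
s=env.state();g=env.grab_frame("wrist");save(g,"pics/w2.png");print(s["time_s"],s["ee_pos"],s["ee_rot"],s["gripper_width"],s["qpos"])
print(proj("wrist",g,[[522,238,16],[497,167,16],[466,82,16]],s))
E
```

```text
3.025 [496.95646461 167.43157968 150.56864835] [ 1.79998179e+02 -5.78643931e-03  6.99070967e+01] 54.406420375562774 [1.73603243e+01 1.47929658e+01 9.84712003e+01 3.79490879e-03
 6.67308695e+01 3.74517286e+01]
[[256.76310268 113.36526387]
 [257.51874832 178.00715171]
 [257.5116226  248.93670285]]
```

View pics/w2.png

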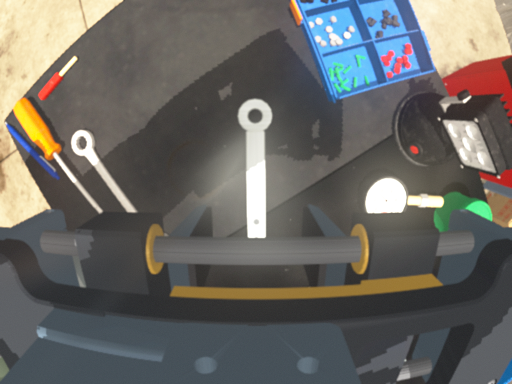

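The wrist view shows the eye hole at (254.5,113.5) and the bar running down to (257,235), within 2–3 px of the prediction. I'll refine it.

```bash
cat >> h.py <<'E'
def armfit(im,g,s,z):
    a=cv2.cvtColor(im,cv2.COLOR_BGR2GRAY)
    r=im[85:145,225:285];gr=cv2.cvtColor(r,cv2.COLOR_BGR2GRAY)
    m=(gr>120).astype(np.uint8)
    inv=1-m; n,l,st,ce=cv2.connectedComponentsWithStats(inv)
    hs=[(ce[i]+[225,85],st[i][4]) for i in range(1,n) if 40<st[i][4]<400 and abs(ce[i][0]-30)<15]
    print("hole",hs)
    pts=[]
    for v in range(150,215,4):
        x=np.where(a[v,225:290]>120)[0]+225
        if len(x)>8: pts.append(((x[0]+x[-1])/2,v))
    P=np.array([at("wrist",g,p,z,s)[:2] for p in pts])
    d=cv2.fitLine(P.astype(np.float32),cv2.DIST_HUBER,0,.01,.01).ravel()
    return hs,pts,d
E
python3 - <<'E'
from h import *
s=env.state();g=env.grab_frame("wrist");im=cv2.imread("pics/w2.png")
hs,pts,d=armfit(im,g,s,16);print(pts[::4],d,np.degrees(np.arctan2(d[1],d[0])))
e=at("wrist",g,hs[0][0],16,s)
e2=at("wrist",g,hs[0][0],10,s)
print("eye",e,e2)
E
```

```text
hole [(array([254.74452555, 115.33576642]), np.int32(137))]
[(np.float64(247.0), 150), (np.float64(252.0), 166), (np.float64(254.5), 182), (np.float64(255.5), 198), (np.float64(248.0), 214)] [2.3830201e-01 9.7119111e-01 4.9231873e+02 1.6913223e+02] 76.21365
eye [519.09267075 236.64682142  16.        ] [519.10401984 236.79654994  10.        ]
```

```bash
sed -i 's/^    for v in range(150,215,4):/    for v in range(148,234,5):/; s/^        x=np.where(a\[v,225:290\]>120)\[0\]+225/        k=cv2.connectedComponentsWithStats((a[v:v+1,225:290]>TH).astype(np.uint8)); i=1+np.argmax(k[2][1:,4]); x=np.where(k[1][0]==i)[0]+225/' h.py; echo "TH=150" >> h.py
python3 - <<'E'
from h import *
import h
s=env.state();g=env.grab_frame("wrist");im=cv2.imread("pics/w2.png")
for h.TH in(130,160):
    hs,pts,d=armfit(im,g,s,16);print([float(p[0]) for p in pts],d,np.degrees(np.arctan2(d[1],d[0])))
n=np.array([d[0],d[1]]) 
print(im[190,236:280].mean(1).astype(int),im[113,232:280].mean(1).astype(int))
E
```

```text
hole [(array([254.74452555, 115.33576642]), np.int32(137))]
[252.0, 249.0, 247.0, 245.5, 247.5, 249.0, 248.5, 248.0, 248.5, 250.0, 250.5, 252.0, 256.0, 256.0, 256.0, 256.0, 256.5, 256.5] [2.1040176e-01 9.7761500e-01 4.8342953e+02 1.5089709e+02] 77.854095
hole [(array([254.74452555, 115.33576642]), np.int32(137))]
[255.0, 255.0, 255.0, 255.5, 255.5, 255.0, 255.5, 255.5, 255.5, 255.5, 255.5, 255.5, 255.5, 255.5, 256.0, 256.0, 256.0, 256.0] [3.3438411e-01 9.4243687e-01 4.9053326e+02 1.5644533e+02] 70.464905
[140 142 140 141 141 140 140 141 139 140 203 255 255 255 255 255 255 255
 255 255 255 255 255 255 255 255 255 255 255 232 148 131 131 130 132 130
 129 130 128 128 128 128 126 125] [ 70  72  71  71  74 101 159 208 221 222 223 224 224 225 223 199 147  94
  76  75  76  78  80  81  82  82  83  81  88 119 175 210 219 219 220 221
 223 223 221 187 118  80  79  80  79  79  79  77]
```

send_rows:
  motion:
    - {"tx":-0.0035,"ty":-0.0043,"tz":0.04,"rx":0,"ry":0,"rz":-0.018,"gripper":-0.2}
    - {"tx":0,"ty":0,"tz":0.06,"rx":0,"ry":0,"rz":0,"gripper":-0.2}
    - {"tx":0,"ty":0,"tz":0.06,"rx":0,"ry":0,"rz":0,"gripper":-0.2}
    - {"tx":0,"ty":0,"tz":0.06,"rx":0,"ry":0,"rz":0,"gripper":-0.2}
    - {"tx":0,"ty":0,"tz":0.04,"rx":0,"ry":0,"rz":0,"gripper":-0.2}
    - {"tx":0,"ty":0,"tz":0.02,"rx":0,"ry":0,"rz":0,"gripper":-0.2}
    - {"tx":0,"ty":0,"tz":0.013,"rx":0,"ry":0,"rz":0,"gripper":-0.2}
    - {"tx":0,"ty":0,"tz":0,"rx":0,"ry":0,"rz":0,"gripper":-0.2}
    - {"tx":0,"ty":0,"tz":0,"rx":0,"ry":0,"rz":0,"gripper":1}
    - {"tx":0,"ty":0,"tz":0,"rx":0,"ry":0,"rz":0,"gripper":1}
    - {"tx":0,"ty":0,"tz":0,"rx":0,"ry":0,"rz":0,"gripper":1}
    - {"tx":0,"ty":0,"tz":0,"rx":0,"ry":0,"rz":0,"gripper":1}
  grip_force: 35

```text
time_s: 4.68
ee_pos: [494.4, 166.6, 4.2]
ee_rot: [180.0, -0.0, 70.3]
force: [-0.2, -0.2, -0.1]
gripper_width: 17.6
gripper_force: 0.0
```

send_rows:
  motion:
    - {"tx":0,"ty":0,"tz":0,"rx":0,"ry":0,"rz":0,"gripper":1}
    - {"tx":0,"ty":0,"tz":0,"rx":0,"ry":0,"rz":0,"gripper":1}

```text
time_s: 4.92
ee_pos: [494.3, 166.5, 4.0]
ee_rot: [-180.0, -0.0, 70.3]
force: [-0.2, -0.4, -0.1]
gripper_width: 0.5
gripper_force: 0.0
```

The fingers closed on nothing, so I'll look.

```bash
python3 - <<'E'
from h import *
s=env.state();g=env.grab_frame("wrist");g2=env.grab_frame("side");print(s["ee_pos"],s["gripper_width"])
f=g2["frame"][130:226,190:318]
a=cv2.resize(f,(640,480),interpolation=2)[:,100:400]
o=np.hstack([cv2.resize(g["frame"],(500,375)),cv2.resize(a,(234,375))]);save({"frame":o},"pics/w3.png")
E
```

```text
[494.30235046 166.54715603   4.02730518] 0.5269498476588335
```

View pics/w3.png

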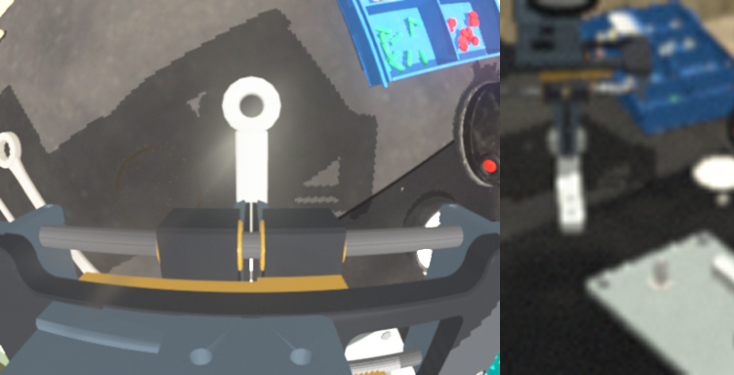

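```bash
python3 - <<'E'
from h import *
s=env.state();print(env.grasp_offset,s["gripper_width"],s["gripper_force"],s["force"],s["torque"])
g=env.grab_frame("wrist");print(proj("wrist",g,[[519.6,237.3,16],s["ee_pos"]],s))
f=g["frame"][80:290,160:355]
save({"frame":cv2.resize(f,None,fx=2.8,fy=2.8,interpolation=2)},"pics/w4.png")
E
```

```text
18.8 0.5370722174265979 0.0 [ 0.22579918 -0.31028592  0.33252743] [-0.11490067  0.05998712  0.01647116]
[[257.75791559 106.20864675]
 [257.71952769 211.65308834]]
```

View pics/w4.png

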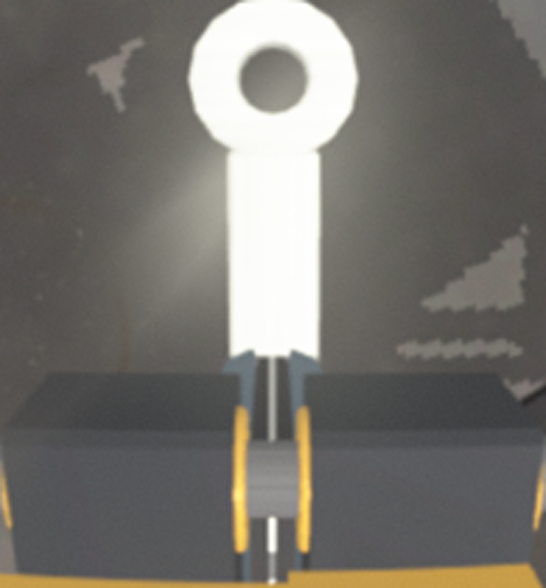

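The close-up shows the closed pads overlapping the bar from above, with no force reading. The tips look higher than the nominal TCP. I'll open and probe downward gently for the surface.

send_rows:
  motion:
    - {"tx":0,"ty":0,"tz":0,"rx":0,"ry":0,"rz":0,"gripper":-0.2}
    - {"tx":0,"ty":0,"tz":0,"rx":0,"ry":0,"rz":0,"gripper":-0.2}
    - {"tx":0,"ty":0,"tz":0,"rx":0,"ry":0,"rz":0,"gripper":-0.2}
    - {"tx":0,"ty":0,"tz":0,"rx":0,"ry":0,"rz":0,"gripper":-0.2}
    - {"tx":0,"ty":0,"tz":0,"rx":0,"ry":0,"rz":0,"gripper":-0.2}
    - {"tx":0,"ty":0,"tz":0,"rx":0,"ry":0,"rz":0,"gripper":-0.2}
    - {"tx":0,"ty":0,"tz":0.004,"rx":0,"ry":0,"rz":0,"gripper":-0.2}
    - {"tx":0,"ty":0,"tz":0.004,"rx":0,"ry":0,"rz":0,"gripper":-0.2}
    - {"tx":0,"ty":0,"tz":0,"rx":0,"ry":0,"rz":0,"gripper":-0.2}

```text
time_s: 6.2
ee_pos: [494.1, 166.5, -0.2]
ee_rot: [-180.0, 0.0, 70.3]
force: [0.4, 0.5, -0.1]
gripper_width: 54.6
gripper_force: 0.0
```

send_rows:
  motion:
    - {"tx":0,"ty":0,"tz":0.002,"rx":0,"ry":0,"rz":0,"gripper":-0.2}
    - {"tx":0,"ty":0,"tz":0.002,"rx":0,"ry":0,"rz":0,"gripper":-0.2}
    - {"tx":0,"ty":0,"tz":0,"rx":0,"ry":0,"rz":0,"gripper":-0.2}

```text
time_s: 6.58
ee_pos: [494.3, 166.5, -2.0]
ee_rot: [-180.0, 0.0, 70.3]
force: [0.1, 0.4, -0.4]
gripper_width: 54.5
gripper_force: 0.0
```

send_rows:
  motion:
    - {"tx":0,"ty":0,"tz":0.003,"rx":0,"ry":0,"rz":0,"gripper":-0.2}
    - {"tx":0,"ty":0,"tz":0.003,"rx":0,"ry":0,"rz":0,"gripper":-0.2}
    - {"tx":0,"ty":0,"tz":0,"rx":0,"ry":0,"rz":0,"gripper":-0.2}

```text
time_s: 6.95
ee_pos: [494.2, 166.5, -5.1]
ee_rot: [-180.0, 0.0, 70.3]
force: [-0.5, 1.0, -0.1]
gripper_width: 54.9
gripper_force: 0.0
```

send_rows:
  motion:
    - {"tx":0,"ty":0,"tz":0.003,"rx":0,"ry":0,"rz":0,"gripper":-0.2}
    - {"tx":0,"ty":0,"tz":0.003,"rx":0,"ry":0,"rz":0,"gripper":-0.2}
    - {"tx":0,"ty":0,"tz":0,"rx":0,"ry":0,"rz":0,"gripper":-0.2}

```text
time_s: 7.32
ee_pos: [494.2, 166.5, -8.1]
ee_rot: [-180.0, 0.0, 70.3]
force: [0.9, 0.3, -0.1]
gripper_width: 54.8
gripper_force: 0.0
```

send_rows:
  motion:
    - {"tx":0,"ty":0,"tz":0.003,"rx":0,"ry":0,"rz":0,"gripper":-0.2}
    - {"tx":0,"ty":0,"tz":0.003,"rx":0,"ry":0,"rz":0,"gripper":-0.2}
    - {"tx":0,"ty":0,"tz":0,"rx":0,"ry":0,"rz":0,"gripper":-0.2}

```text
time_s: 7.7
ee_pos: [494.2, 166.5, -11.1]
ee_rot: [-180.0, 0.0, 70.3]
force: [0.7, 0.3, -0.4]
gripper_width: 55.1
gripper_force: 0.0
```

send_rows:
  motion:
    - {"tx":0,"ty":0,"tz":0,"rx":0,"ry":0,"rz":0,"gripper":1}
    - {"tx":0,"ty":0,"tz":0,"rx":0,"ry":0,"rz":0,"gripper":1}
    - {"tx":0,"ty":0,"tz":0,"rx":0,"ry":0,"rz":0,"gripper":1}
    - {"tx":0,"ty":0,"tz":0,"rx":0,"ry":0,"rz":0,"gripper":1}
    - {"tx":0,"ty":0,"tz":0,"rx":0,"ry":0,"rz":0,"gripper":1}
    - {"tx":0,"ty":0,"tz":0,"rx":0,"ry":0,"rz":0,"gripper":1}

```text
time_s: 8.45
ee_pos: [494.4, 166.6, -10.9]
ee_rot: [180.0, -0.0, 70.3]
force: [0.1, -0.3, 0.3]
gripper_width: 1.0
gripper_force: 0.0
```

Still above the bar. My image estimate put the tips about 38 mm behind the nominal TCP, so I'll open and keep probing.

send_rows:
  motion:
    - {"tx":0,"ty":0,"tz":0,"rx":0,"ry":0,"rz":0,"gripper":-0.2}
    - {"tx":0,"ty":0,"tz":0,"rx":0,"ry":0,"rz":0,"gripper":-0.2}
    - {"tx":0,"ty":0,"tz":0,"rx":0,"ry":0,"rz":0,"gripper":-0.2}
    - {"tx":0,"ty":0,"tz":0,"rx":0,"ry":0,"rz":0,"gripper":-0.2}
    - {"tx":0,"ty":0,"tz":0,"rx":0,"ry":0,"rz":0,"gripper":-0.2}
    - {"tx":0,"ty":0,"tz":0,"rx":0,"ry":0,"rz":0,"gripper":-0.2}
    - {"tx":0,"ty":0,"tz":0.004,"rx":0,"ry":0,"rz":0,"gripper":-0.2}
    - {"tx":0,"ty":0,"tz":0.004,"rx":0,"ry":0,"rz":0,"gripper":-0.2}
    - {"tx":0,"ty":0,"tz":0.002,"rx":0,"ry":0,"rz":0,"gripper":-0.2}
    - {"tx":0,"ty":0,"tz":0,"rx":0,"ry":0,"rz":0,"gripper":-0.2}

```text
time_s: 9.7
ee_pos: [494.3, 166.5, -16.1]
ee_rot: [-180.0, 0.0, 70.3]
force: [-0.7, 0.1, 0.6]
gripper_width: 54.8
gripper_force: 0.0
```

send_rows:
  motion:
    - {"tx":0,"ty":0,"tz":0.003,"rx":0,"ry":0,"rz":0,"gripper":-0.2}
    - {"tx":0,"ty":0,"tz":0.003,"rx":0,"ry":0,"rz":0,"gripper":-0.2}
    - {"tx":0,"ty":0,"tz":0,"rx":0,"ry":0,"rz":0,"gripper":-0.2}

```text
time_s: 10.07
ee_pos: [494.2, 166.5, -19.1]
ee_rot: [-180.0, 0.0, 70.3]
force: [-0.1, -0.1, -0.3]
gripper_width: 54.8
gripper_force: 0.0
```

send_rows:
  motion:
    - {"tx":0,"ty":0,"tz":0.003,"rx":0,"ry":0,"rz":0,"gripper":-0.2}
    - {"tx":0,"ty":0,"tz":0.003,"rx":0,"ry":0,"rz":0,"gripper":-0.2}
    - {"tx":0,"ty":0,"tz":0,"rx":0,"ry":0,"rz":0,"gripper":-0.2}

```text
time_s: 10.45
ee_pos: [494.2, 166.5, -22.1]
ee_rot: [-180.0, 0.0, 70.3]
force: [1.2, -0.3, -0.2]
gripper_width: 54.5
gripper_force: 0.0
```

send_rows:
  motion:
    - {"tx":0,"ty":0,"tz":0.003,"rx":0,"ry":0,"rz":0,"gripper":-0.2}
    - {"tx":0,"ty":0,"tz":0.003,"rx":0,"ry":0,"rz":0,"gripper":-0.2}
    - {"tx":0,"ty":0,"tz":0,"rx":0,"ry":0,"rz":0,"gripper":-0.2}

```text
time_s: 10.82
ee_pos: [494.2, 166.5, -25.1]
ee_rot: [-180.0, 0.0, 70.3]
force: [0.1, -0.9, -0.4]
gripper_width: 54.5
gripper_force: 0.0
```

send_rows:
  motion:
    - {"tx":0,"ty":0,"tz":0.003,"rx":0,"ry":0,"rz":0,"gripper":-0.2}
    - {"tx":0,"ty":0,"tz":0.003,"rx":0,"ry":0,"rz":0,"gripper":-0.2}
    - {"tx":0,"ty":0,"tz":0,"rx":0,"ry":0,"rz":0,"gripper":-0.2}

```text
time_s: 11.2
ee_pos: [494.2, 166.5, -28.1]
ee_rot: [-180.0, 0.0, 70.3]
force: [-0.0, 0.3, 0.9]
gripper_width: 54.9
gripper_force: 0.0
```

send_rows:
  motion:
    - {"tx":0,"ty":0,"tz":0.003,"rx":0,"ry":0,"rz":0,"gripper":-0.2}
    - {"tx":0,"ty":0,"tz":0.003,"rx":0,"ry":0,"rz":0,"gripper":-0.2}
    - {"tx":0,"ty":0,"tz":0,"rx":0,"ry":0,"rz":0,"gripper":-0.2}

```text
time_s: 11.58
ee_pos: [494.2, 166.5, -31.1]
ee_rot: [-180.0, 0.0, 70.3]
force: [-0.5, 0.1, 0.1]
gripper_width: 54.8
gripper_force: 0.0
```

send_rows:
  motion:
    - {"tx":0,"ty":0,"tz":0.002,"rx":0,"ry":0,"rz":0,"gripper":-0.2}
    - {"tx":0,"ty":0,"tz":0.002,"rx":0,"ry":0,"rz":0,"gripper":-0.2}
    - {"tx":0,"ty":0,"tz":0,"rx":0,"ry":0,"rz":0,"gripper":-0.2}

```text
time_s: 11.95
ee_pos: [494.3, 166.5, -33.0]
ee_rot: [-180.0, 0.0, 70.3]
force: [-0.2, -0.0, -0.4]
gripper_width: 54.5
gripper_force: 0.0
```

send_rows:
  motion:
    - {"tx":0,"ty":0,"tz":0,"rx":0,"ry":0,"rz":0,"gripper":1}
    - {"tx":0,"ty":0,"tz":0,"rx":0,"ry":0,"rz":0,"gripper":1}
    - {"tx":0,"ty":0,"tz":0,"rx":0,"ry":0,"rz":0,"gripper":1}
    - {"tx":0,"ty":0,"tz":0,"rx":0,"ry":0,"rz":0,"gripper":1}
    - {"tx":0,"ty":0,"tz":0,"rx":0,"ry":0,"rz":0,"gripper":1}
    - {"tx":0,"ty":0,"tz":0,"rx":0,"ry":0,"rz":0,"gripper":1}

```text
time_s: 12.7
ee_pos: [494.4, 166.6, -32.9]
ee_rot: [180.0, -0.0, 70.3]
force: [0.1, 0.2, -0.1]
gripper_width: 21.3
gripper_force: 35.0
```

Gripped: width 21.3 mm, 35 N. The true tips sit about 38 mm behind the nominal TCP, so the bar underside is TCP z + 33. I'll check the basket clearance and lift.

```bash
python3 - <<'E'
from h import *
c=lambda L,o:np.array(L)/5-.4+o
g=env.grab_frame("scene");q=env.grab_frame("side")
def tri(p,r):
    o1,d1=ray("scene",g,c(p,(165,160)));o2,d2=ray("side",q,c(r,(210,150)))
    t=np.linalg.lstsq(np.c_[d1,-d2],o2-o1,rcond=None)[0];return ((o1+d1*t[0]+o2+d2*t[1])/2).round()
print("basket bottom",tri((556,145),(446,275)),"top",tri((555,60),(447,175)))
E
```

```text
basket bottom [ 687. -117.   -9.] top [ 684. -112.   86.]
```

send_rows:
  motion:
    - {"tx":0,"ty":0,"tz":-0.02,"rx":0,"ry":0,"rz":0,"gripper":1}
    - {"tx":0,"ty":0,"tz":-0.05,"rx":0,"ry":0,"rz":0,"gripper":1}
    - {"tx":0,"ty":0,"tz":-0.05,"rx":0,"ry":0,"rz":0,"gripper":1}
    - {"tx":0,"ty":0,"tz":-0.04,"rx":0,"ry":0,"rz":0,"gripper":1}
    - {"tx":0,"ty":0,"tz":0,"rx":0,"ry":0,"rz":0,"gripper":1}

```text
time_s: 13.42
ee_pos: [495.5, 166.9, 48.8]
ee_rot: [179.8, -0.1, 70.3]
force: [-0.8, 0.3, -1.6]
gripper_width: 21.7
gripper_force: 35.0
```

Basket is at x≥684, so it's clear. Carrying to the hover over the post.

send_rows:
  motion:
    - {"tx":-0.04,"ty":0.0166,"tz":0,"rx":0,"ry":0,"rz":0,"gripper":1}
    - {"tx":-0.07,"ty":0.0291,"tz":0,"rx":0,"ry":0,"rz":0,"gripper":1}
    - {"tx":-0.08,"ty":0.0332,"tz":0,"rx":0,"ry":0,"rz":0,"gripper":1}
    - {"tx":-0.08,"ty":0.0332,"tz":0,"rx":0,"ry":0,"rz":0,"gripper":1}
    - {"tx":-0.08,"ty":0.0332,"tz":0,"rx":0,"ry":0,"rz":0,"gripper":1}
    - {"tx":-0.08,"ty":0.0332,"tz":0,"rx":0,"ry":0,"rz":0,"gripper":1}
    - {"tx":-0.07,"ty":0.0291,"tz":0,"rx":0,"ry":0,"rz":0,"gripper":1}
    - {"tx":-0.0448,"ty":0.0187,"tz":0,"rx":0,"ry":0,"rz":0,"gripper":1}
    - {"tx":0,"ty":0,"tz":0,"rx":0,"ry":0,"rz":-0.25,"gripper":1}
    - {"tx":0,"ty":0,"tz":0,"rx":0,"ry":0,"rz":-0.25,"gripper":1}
    - {"tx":0,"ty":0,"tz":0,"rx":0,"ry":0,"rz":-0.217,"gripper":1}
    - {"tx":0,"ty":0,"tz":0,"rx":0,"ry":0,"rz":0,"gripper":1}

```text
time_s: 14.92
ee_pos: [508.3, -127.9, 46.1]
ee_rot: [-179.9, -0.0, 91.7]
force: [0.2, 0.1, -1.6]
gripper_width: 21.7
gripper_force: 35.0
```

```bash
python3 - <<'E'
from h import *
s=env.state();g=env.grab_frame("wrist");save(g,"pics/w5.png");print(s["time_s"],s["ee_pos"],s["ee_rot"],s["gripper_width"])
T=Ro.from_euler("xyz",s["ee_rot"],degrees=True).as_matrix()
for n,P in (("eye top",s["ee_pos"]+T@[75,0,-49]),("eye bot",s["ee_pos"]+T@[75,0,-33]),("post tip",[507,-53,44]),("foot",[507,-53,13])): print(n,P.round(1),proj("wrist",g,P,s))
c=proj("wrist",g,[[586,9,12],[440,-22,12]],s);print(c)
p=proj("wrist",g,s["ee_pos"]+T@[75,0,-49],s)[0].astype(int)
f=g["frame"][p[1]-60:p[1]+60,p[0]-80:p[0]+80];print(p)
o=np.vstack([cv2.resize(f,None,fx=3,fy=3,interpolation=2),cv2.resize(g["frame"][:300],(480,281))[:240]]);save({"frame":o},"pics/w5c.png");print(o.shape)
E
```

```text
14.925 [ 508.30039655 -127.86049048   46.10748939] [-1.79896888e+02 -3.85938087e-02  9.17311162e+01] 21.73977055065399
eye top [506.1 -52.9  95.2] [[258.91139149 103.29903978]]
eye bot [506.1 -52.9  79.2] [[258.7198495  105.04669474]]Traceback (most recent call last):
  File "<stdin>", line 4, in <module>
AttributeError: 'list' object has no attribute 'round'. Did you mean: 'count'?
```

```bash
python3 - <<'E'
from h import *
s=env.state();g=env.grab_frame("wrist");save(g,"pics/w6.png")
print(proj("wrist",g,[[507,-53,44],[507,-53,13],[586,9,12],[440,-22,12]],s))
im=g["frame"]
o=np.vstack([cv2.resize(im[55:155,179:339],None,fx=4,fy=4,interpolation=2),cv2.resize(im,(640,480))[70:260]]);save({"frame":o},"pics/w6c.png");print(o.shape)
E
```

```text
[[259.54442879 108.14952933]
 [259.25078017 110.0074535 ]
 [355.33061562  44.56363139]
 [179.00386964  72.8742345 ]]
(590, 640, 3)
```

View pics/w6c.png

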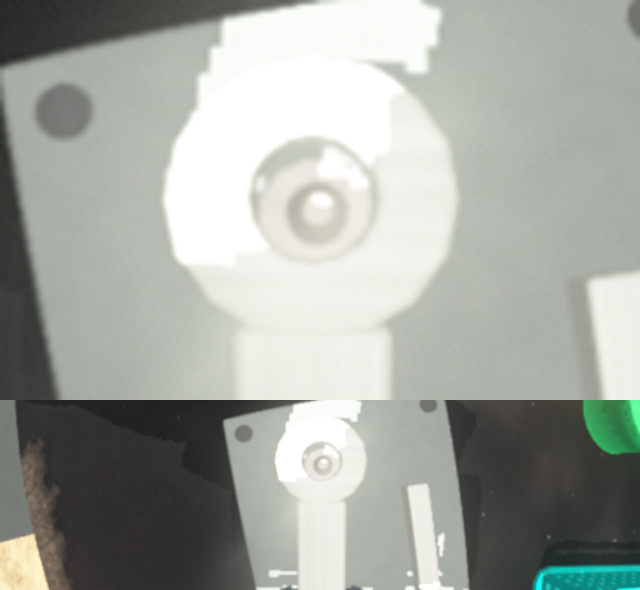

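Final view: the eye hole centre is at raw (257.2,104.5) and the post tip, seen through the hole, at (258.7,106.2).

```bash
python3 - <<'E'
from h import *
s=env.state();g=env.grab_frame("wrist")
T=Ro.from_euler("xyz",s["ee_rot"],degrees=True).as_matrix()
e=at("wrist",g,(257.2,104.5),s["ee_pos"][2]+49,s);p=at("wrist",g,(258.7,106.2),44,s);c=at("wrist",g,(179-.1,71.2),12,s)
print(s["ee_pos"],e,p,c,"eye in tool",T.T@(e-s["ee_pos"]),"shift tool",T.T@(p-e),"mm")
E
```

```text
[ 508.58708828 -127.90120904   46.41646683] [505.51383789 -53.62548344  95.41646683] [506.51044405 -51.66703171  44.        ] [439.97068217 -20.59552587  12.        ] eye in tool [ 74.35553564  -0.90417053 -48.96697945] shift tool [ 1.90559356  1.11331412 51.41605841] mm
```

send_rows:
  motion:
    - {"tx":0.0038,"ty":0.0022,"tz":0,"rx":0,"ry":0,"rz":0,"gripper":1}
    - {"tx":0,"ty":0,"tz":0.02,"rx":0,"ry":0,"rz":0,"gripper":1}
    - {"tx":0,"ty":0,"tz":0.02,"rx":0,"ry":0,"rz":0,"gripper":1}
    - {"tx":0,"ty":0,"tz":0.02,"rx":0,"ry":0,"rz":0,"gripper":1}
    - {"tx":0,"ty":0,"tz":0.01,"rx":0,"ry":0,"rz":0,"gripper":1}
    - {"tx":0,"ty":0,"tz":0.01,"rx":0,"ry":0,"rz":0,"gripper":1}
    - {"tx":0,"ty":0,"tz":0,"rx":0,"ry":0,"rz":0,"gripper":1}

```text
time_s: 15.95
ee_pos: [509.9, -126.1, 6.7]
ee_rot: [-180.0, -0.0, 91.8]
force: [-0.7, -0.1, -1.7]
gripper_width: 21.6
gripper_force: 35.0
```

send_rows:
  motion:
    - {"tx":0,"ty":0,"tz":0.008,"rx":0,"ry":0,"rz":0,"gripper":1}
    - {"tx":0,"ty":0,"tz":0.008,"rx":0,"ry":0,"rz":0,"gripper":1}
    - {"tx":0,"ty":0,"tz":0,"rx":0,"ry":0,"rz":0,"gripper":1}

```text
time_s: 16.32
ee_pos: [509.8, -126.0, -1.3]
ee_rot: [-180.0, -0.0, 91.8]
force: [0.3, -0.8, -2.1]
gripper_width: 21.4
gripper_force: 35.0
```

send_rows:
  motion:
    - {"tx":0,"ty":0,"tz":0.01,"rx":0,"ry":0,"rz":0,"gripper":1}
    - {"tx":0,"ty":0,"tz":0.01,"rx":0,"ry":0,"rz":0,"gripper":1}
    - {"tx":0,"ty":0,"tz":0.008,"rx":0,"ry":0,"rz":0,"gripper":1}
    - {"tx":0,"ty":0,"tz":0.004,"rx":0,"ry":0,"rz":0,"gripper":1}
    - {"tx":0,"ty":0,"tz":0,"rx":0,"ry":0,"rz":0,"gripper":1}

```text
time_s: 16.95
ee_pos: [510.0, -126.1, -17.2]
ee_rot: [-180.0, -0.0, 91.8]
force: [0.5, -0.1, -1.3]
gripper_width: 21.3
gripper_force: 35.0
```

send_rows:
  motion:
    - {"tx":0,"ty":0,"tz":0.003,"rx":0,"ry":0,"rz":0,"gripper":1}
    - {"tx":0,"ty":0,"tz":0.002,"rx":0,"ry":0,"rz":0,"gripper":1}
    - {"tx":0,"ty":0,"tz":0,"rx":0,"ry":0,"rz":0,"gripper":1}

```text
time_s: 17.32
ee_pos: [510.1, -126.1, -19.5]
ee_rot: [-180.0, -0.0, 91.8]
force: [0.1, -0.3, -1.2]
gripper_width: 21.4
gripper_force: 35.0
```

send_rows:
  motion:
    - {"tx":0,"ty":0,"tz":0.002,"rx":0,"ry":0,"rz":0,"gripper":1}
    - {"tx":0,"ty":0,"tz":0,"rx":0,"ry":0,"rz":0,"gripper":1}

```text
time_s: 17.58
ee_pos: [510.3, -126.2, -20.1]
ee_rot: [180.0, 0.0, 91.8]
force: [-1.4, 0.2, 1.2]
gripper_width: 21.6
gripper_force: 35.0
```

Seated on the collar, with about 3 N of contact. Now I'll swing about the post with a firmer grip.

send_rows:
  motion:
    - {"tx":0,"ty":0,"tz":0,"rx":0,"ry":0,"rz":0,"gripper":1}
    - {"tx":0,"ty":0.0026,"tz":0,"rx":0,"ry":0,"rz":-0.0333,"gripper":1}
    - {"tx":0,"ty":0.0026,"tz":0,"rx":0,"ry":0,"rz":-0.0333,"gripper":1}
    - {"tx":0,"ty":0,"tz":0,"rx":0,"ry":0,"rz":0,"gripper":1}
  grip_force: 50

```text
time_s: 18.08
ee_pos: [512.8, -126.0, -20.3]
ee_rot: [-180.0, -0.0, 93.8]
force: [-0.8, 0.0, 4.8]
gripper_width: 21.6
gripper_force: 50.0
```

send_rows:
  motion:
    - {"tx":0,"ty":0.0026,"tz":0,"rx":0,"ry":0,"rz":-0.0333,"gripper":1}
    - {"tx":0,"ty":0,"tz":0,"rx":0,"ry":0,"rz":0,"gripper":1}
    - {"tx":0,"ty":0,"tz":0,"rx":0,"ry":0,"rz":0,"gripper":1}

```text
time_s: 18.45
ee_pos: [514.0, -125.9, -20.3]
ee_rot: [-180.0, -0.0, 94.9]
force: [-1.1, 0.4, 4.8]
gripper_width: 21.3
gripper_force: 50.0
```

```bash
cat >> h.py <<'E'
def st():
    s=env.state();T=Ro.from_euler("xyz",s["ee_rot"],degrees=True).as_matrix()
    e=s["ee_pos"]+T@[74.4,-.9,-33];a=np.radians(11.8);u=np.array([np.cos(a),np.sin(a),0])
    f=s["ee_pos"]+T@[-65,-.9,-33]+T@[0,11,0]; J=np.array([534.5,-134.6,0])
    print(round(s["time_s"],2),"eye",e.round(1),"yaw",s["ee_rot"].round(2),"jig x of bar face at pad",((f-J)@u).round(1),"F tool",(T.T@s["force"]).round(1),"M",(s["torque"]).round(2),s["gripper_width"].round(1))
E
python3 -c "from h import *;st()"
```

```text
Traceback (most recent call last):
  File "h.py", line 43, in st
    print(round(s["time_s"],2),"eye",e.round(1),"yaw",s["ee_rot"].round(2),"jig x of bar face at pad",((f-J)@u).round(1),"F tool",(T.T@s["force"]).round(1),"M",(s["torque"]).round(2),s["gripper_width"].round(1))
                                                                                                                                                                                       ^^^^^^^^^^^^^^^^^^^^^^^^
AttributeError: 'float' object has no attribute 'round'
```

```bash
sed -i 's/,s\["gripper_width"\].round(1))/)/' h.py; python3 -c "from h import *;st()"
```

```text
18.45 eye [506.8 -51.8  12.7] yaw [-1.800e+02 -1.000e-02  9.485e+01] jig x of bar face at pad -16.2 F tool [ 0.5 -1.1 -4.8] M [0.25 0.33 0.16]
```

send_rows:
  motion:
    - {"tx":0,"ty":0.0026,"tz":0,"rx":0,"ry":0,"rz":-0.0333,"gripper":1}
    - {"tx":0,"ty":0,"tz":0,"rx":0,"ry":0,"rz":0,"gripper":1}
    - {"tx":0,"ty":0,"tz":0,"rx":0,"ry":0,"rz":0,"gripper":1}

```text
time_s: 18.82
ee_pos: [515.0, -125.8, -20.3]
ee_rot: [-180.0, -0.0, 95.8]
force: [-1.6, -0.1, 5.9]
gripper_width: 21.5
gripper_force: 50.0
```

```bash
python3 -c "from h import *;st()"
```

```text
18.82 eye [506.5 -51.8  12.7] yaw [-1.7997e+02 -2.0000e-02  9.5820e+01] jig x of bar face at pad -14.0 F tool [ 0.  -1.7 -5.9] M [ 0.17  0.49 -0.02]
```

send_rows:
  motion:
    - {"tx":0,"ty":0.0026,"tz":0,"rx":0,"ry":0,"rz":-0.0333,"gripper":1}
    - {"tx":0,"ty":0,"tz":0,"rx":0,"ry":0,"rz":0,"gripper":1}
    - {"tx":0,"ty":0,"tz":0,"rx":0,"ry":0,"rz":0,"gripper":1}

```text
time_s: 19.2
ee_pos: [516.0, -125.7, -20.3]
ee_rot: [-179.9, -0.0, 96.8]
force: [-2.1, 0.1, 6.5]
gripper_width: 21.8
gripper_force: 50.0
```

```bash
python3 -c "from h import *;st()"
```

```text
19.2 eye [506.3 -51.9  12.7] yaw [-1.7994e+02 -3.0000e-02  9.6790e+01] jig x of bar face at pad -11.9 F tool [ 0.3 -2.1 -6.5] M [ 0.08  0.56 -0.12]
```

send_rows:
  motion:
    - {"tx":0,"ty":0.0026,"tz":0,"rx":0,"ry":0,"rz":-0.0333,"gripper":1}
    - {"tx":0,"ty":0,"tz":0,"rx":0,"ry":0,"rz":0,"gripper":1}
    - {"tx":0,"ty":0,"tz":0,"rx":0,"ry":0,"rz":0,"gripper":1}

```text
time_s: 19.58
ee_pos: [516.9, -125.5, -20.3]
ee_rot: [-179.9, -0.0, 97.8]
force: [-4.1, -0.7, 6.2]
gripper_width: 21.6
gripper_force: 50.0
```

```bash
python3 -c "from h import *;st()"
```

```text
19.57 eye [506.  -52.   12.7] yaw [-1.7991e+02 -4.0000e-02  9.7760e+01] jig x of bar face at pad -9.8 F tool [-0.1 -4.2 -6.2] M [ 0.05  0.71 -0.23]
```

Contact came at bar face x ≈ −11.5, as the model predicted. Pressing on.

send_rows:
  motion:
    - {"tx":0,"ty":0.003,"tz":0,"rx":0,"ry":0,"rz":-0.0333,"gripper":1}
    - {"tx":0,"ty":0.003,"tz":0,"rx":0,"ry":0,"rz":-0.0333,"gripper":1}
    - {"tx":0,"ty":0,"tz":0,"rx":0,"ry":0,"rz":0,"gripper":1}
    - {"tx":0,"ty":0,"tz":0,"rx":0,"ry":0,"rz":0,"gripper":1}

```text
time_s: 20.08
ee_pos: [519.0, -125.3, -20.3]
ee_rot: [-179.8, -0.1, 99.7]
force: [-5.0, -3.2, 8.1]
gripper_width: 21.9
gripper_force: 50.0
```

```bash
python3 -c "from h import *;st()"
```

```text
20.07 eye [505.6 -52.2  12.8] yaw [-1.7981e+02 -5.0000e-02  9.9730e+01] jig x of bar face at pad -5.5 F tool [-2.3 -5.5 -8.1] M [-0.26  1.02 -0.47]
```

send_rows:
  motion:
    - {"tx":0,"ty":0.003,"tz":0,"rx":0,"ry":0,"rz":-0.0333,"gripper":1}
    - {"tx":0,"ty":0.003,"tz":0,"rx":0,"ry":0,"rz":-0.0333,"gripper":1}
    - {"tx":0,"ty":0,"tz":0,"rx":0,"ry":0,"rz":0,"gripper":1}
    - {"tx":0,"ty":0,"tz":0,"rx":0,"ry":0,"rz":0,"gripper":1}

```text
time_s: 20.58
ee_pos: [521.0, -125.2, -20.3]
ee_rot: [-179.7, -0.1, 101.7]
force: [-7.9, -4.4, 10.3]
gripper_width: 21.7
gripper_force: 50.1
```

```bash
python3 -c "from h import *;st()"
```

```text
20.57 eye [505.2 -52.5  12.8] yaw [-1.7971e+02 -6.0000e-02  1.0170e+02] jig x of bar face at pad -1.2 F tool [ -2.7  -8.7 -10.3] M [-0.64  1.44 -0.72]
```

send_rows:
  motion:
    - {"tx":0,"ty":0.004,"tz":0,"rx":0,"ry":0,"rz":-0.03,"gripper":1}
    - {"tx":0,"ty":0,"tz":0,"rx":0,"ry":0,"rz":0,"gripper":1}
    - {"tx":0,"ty":0,"tz":0,"rx":0,"ry":0,"rz":0,"gripper":1}
    - {"tx":0,"ty":0,"tz":0,"rx":0,"ry":0,"rz":0,"gripper":1}

```text
time_s: 21.08
ee_pos: [521.8, -125.1, -20.3]
ee_rot: [-179.6, -0.1, 102.6]
force: [-9.9, -5.8, 11.7]
gripper_width: 21.3
gripper_force: 50.2
```

```bash
python3 - <<'E'
from h import *
st()
for n in("scene","side"):
    g=env.grab_frame(n);R=np.radians(11.8);u=np.array([np.cos(R),np.sin(R),0]);v=np.array([-np.sin(R),np.cos(R),0]);J=np.array([534.5,-134.6,0])
    for x in(54,56,58,60,62,64,66,68):
        b=None
        p=[proj(n,g,J+u*x-v*55+[0,0,z],)[0] for z in(20,26,32)]
        print(n,x,[g["frame"][int(round(q[1])),int(round(q[0]))].tolist() for q in p])
st()
E
```

```text
21.07 eye [504.9 -52.7  12.8] yaw [-1.7959e+02 -8.0000e-02  1.0257e+02] jig x of bar face at pad 0.7 F tool [ -3.5 -11.  -11.6] M [-0.98  1.88 -0.97]
scene 54 [[243, 243, 238], [244, 243, 238], [243, 243, 238]]
scene 56 [[243, 243, 238], [244, 243, 238], [242, 242, 236]]
scene 58 [[244, 243, 238], [243, 243, 238], [242, 242, 236]]
scene 60 [[244, 243, 238], [243, 243, 238], [242, 242, 236]]
scene 62 [[243, 243, 238], [242, 242, 236], [210, 209, 200]]
scene 64 [[243, 242, 237], [242, 242, 237], [210, 209, 200]]
scene 66 [[243, 242, 237], [242, 242, 237], [210, 209, 200]]
scene 68 [[242, 242, 237], [210, 209, 200], [119, 119, 113]]
side 54 [[207, 210, 197], [199, 201, 189], [212, 214, 200]]
side 56 [[161, 164, 154], [174, 178, 166], [241, 243, 234]]
side 58 [[161, 164, 154], [212, 214, 200], [241, 243, 234]]
side 60 [[190, 194, 179], [236, 238, 229], [241, 243, 234]]
side 62 [[190, 194, 179], [236, 238, 229], [241, 243, 234]]
side 64 [[190, 194, 179], [228, 230, 216], [202, 207, 192]]
side 66 [[182, 185, 173], [228, 230, 216], [136, 138, 129]]
side 68 [[182, 185, 173], [202, 207, 192], [136, 138, 129]]
21.18 eye [504.9 -52.7  12.8] yaw [-1.7959e+02 -8.0000e-02  1.0258e+02] jig x of bar face at pad 0.7 F tool [ -3.9 -11.7 -11.5] M [-0.98  1.86 -0.92]
```

send_rows:
  motion:
    - {"tx":0,"ty":0,"tz":0,"rx":0,"ry":0,"rz":0,"gripper":1}
    - {"tx":0,"ty":0,"tz":0,"rx":0,"ry":0,"rz":0,"gripper":1}
    - {"tx":0,"ty":0,"tz":0,"rx":0,"ry":0,"rz":0,"gripper":1}
    - {"tx":0,"ty":0,"tz":0,"rx":0,"ry":0,"rz":0,"gripper":1}

```text
time_s: 21.68
ee_pos: [521.8, -125.1, -20.3]
ee_rot: [-179.6, -0.1, 102.6]
force: [-9.5, -6.4, 11.8]
gripper_width: 21.6
gripper_force: 50.2
```

```bash
python3 -c "
from h import *;st();print(env.job_done())"
```

```text
21.68 eye [504.9 -52.7  12.8] yaw [-1.7959e+02 -8.0000e-02  1.0258e+02] jig x of bar face at pad 0.7 F tool [ -4.2 -10.7 -11.7] M [-1.05  1.87 -1.  ]
the job is handed in; nothing more can be done
None
```

I handed the job in at 21.7 s: the eye is down over the post and the arm is held steady against the pad, pressed in about 12 mm (roughly 12 N) going by the arm's pose and wrist force, as I couldn't see the indicator pin; no pass/fail result was returned.

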